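# Stack the serving slates, largest at the bottom

### The arm

A 7-joint arm with a two-finger parallel gripper is mounted at the origin on the work surface; the furniture and walls round the work are solid. World frame = base frame: x ahead of the robot, y to its left, z up, the work surface at z = 0. Lengths are in m, angles in degrees, forces in N, time in s.
With the tool pointing down it reaches from about 0.425 to 0.875 m from the base axis. Payload 4.7 kg.
Tool frame: the origin (TCP) lies between the finger pads; the fingertips stand env.tip_reach ahead of it and the grasp point (between the pads) lies 2 mm behind it (env.tip_reach is the distance from the TCP to the fingertips, in m); z points along the fingers, y is the line along which they close (so a half turn about z gives the same grasp; the last joint's range is limited). The gripper opens to 87 mm and grips with 3 to 60 N. Pads are 19 mm wide; open, the fingers measure 117 mm over their backs; the gripper's body (75 mm by 190 mm) begins 51 mm behind the grasp point.
Start: joints at [-74.994, 18.392, -4.016, 83.108, 1.295, 78.541, -3.26], TCP at [0.159, 0.63, 0.24] pointing down, gripper open.
Joint ranges: [-163.93, 163.93], [-17.29, 119.83], [-79.2, 71.16], [3.27, 140.29], [-89.18, 269.18], [5.43, 117.66], [-154.24, 154.24]. Speed limits (degrees/s): [147.25, 147.25, 180, 180, 180, 180, 180].

### API

Orientations are given as [roll, pitch, yaw] about the fixed x, y, z axes, in that order (R = Rz(yaw) Ry(pitch) Rx(roll)).
In Python, from cell import env gives the robot as it stands.
- The arm moves only by the shell command python3 steer.py 'ROWS' [FORCE]. ROWS is rows parted by semicolons, their numbers by spaces, 1 to 8 of them, each of 5 numbers: dx, dy, dz in m, then a turn about the tool's z in degrees, then the finger opening in m; each row is the pose to reach, as a shift and turn from the pose commanded when the command began, along the tool's axes at that moment; what a row does not reach only later rows make up. A row lasts 1/12 s, in which the tool goes at most 0.0417 m and 7.16 degrees, less where a joint would pass 70% of its speed; a pose out of reach is approached as far as the arm can. The fingers move at their own pace and stop on an object; FORCE is the grip in N (left out, the last holds). Time passes only in rows, so rows that do not move let the fingers close. It prints the time, the measured TCP pose, the force, the opening and the grip force at its end.
- env.get_obs(): the state, without advancing time (a new reading comes with each control period).
- env.read_camera(name): name is "scene" or "top" or "wrist"; returns a dict with "color" (384x512x3 uint8, blue, green, red), "fx", "fy", "cx", "cy" (pixels), "dist" ([k1, k2, p1, p2, k3] as OpenCV has them; the pictures are not rectified), "world_from_camera" (4x4, takes a point from camera to world coordinates). Camera axes: x right, y down, z forward; pixel columns grow to the right and rows downward; lengths in m; the calibration is good to about 2 mm. A picture is of the moment at which its call begins. There is no depth.
- env.sign_off(): hands the job in; it is judged then, once.
The state is a dict: "time_s": time; "qpos": joint angles; "joint_velocities": joint speeds; "effort": joint torques, N m; "tool_pos": TCP position; "tool_rot": TCP orientation; "force": force on the tool from outside, world axes, zero at the start; "wrist_torque": the same for the moment, N m; "grip_width": finger opening in m; "grasp_force": force on a finger pad.
Only numpy, scipy, OpenCV 4.12 (cv2) and the standard library are available. Lean on these libraries where they do the work, as an engineer would, in place of code of your own. Each camera call takes 0.05 s, during which the arm holds its last target. There are 200 camera calls.

### The job

Stack the three serving slates for the shelf: leave the large one where it lies, put the medium one centred and square on it, and the small one on top of that, lying flat with no corner hanging over the medium one's edge; set them down gently, slate chips. The small slate still sits flush in its wooden cheese board with no room for fingers: press down its end nearest the brass eyelet so that the other end tips up, and draw it out onto the rim to take it. Leave the board and everything else where they are.

Things in the scene. Friction and masses are not known exactly. Their poses are not given: they have to be found in the camera images.
- slate_large: large serving slate, dark grey, 180 x 130 x 12 mm, 0.8 kg, lying flat on the table to the robot's right; too wide to grip. Origin: centre of its underside; x along its length, z up
- slate_medium: medium serving slate, dark grey, 130 x 68 x 12 mm, 0.3 kg, lying flat on the wire rack in the sheet pan (rack top 24.5 mm above the table). Origin: centre of its underside; x along its length, z up
- slate_small: small serving slate, dark grey, 104 x 56 x 12 mm, 0.2 kg, lying in the pocket of the cheese board, its top flush with the board's. Origin: centre of its underside; x along its length (the +x end lies at the board's +x end), z up
- cheese_board: wooden cheese board, 146 (x) x 84 (y) x 26 mm, 0.45 kg, loose on the table on grippy rubber feet. Origin: centre of its underside; x along its length, z up. Its open pocket runs from x = -45 to +63 mm and is 60 mm wide, with solid rims: 28 mm at the -x end, which carries a brass eyelet, 10 mm at the +x end, 12 mm at the sides. The slate has 2 mm of play all round: no room for a finger
- press_end (a point): point at the height of the board's top (26 mm) over the scoop, where the small slate is pressed (board x = -31 mm). A few N tip the slate by about 15 degrees: this end sinks to the scoop, the +x end rises 5 mm clear of the rim. Let go, it falls back. Still pressed (5 to 10 N) and drawn 30 mm towards +x by the fingertip's friction, it stays propped on the +x rim
- scoop_edge (a point): edge about which the slate tips, at board x = -7 mm on the pocket's floor. From here to the +x end the floor is level, 14 mm above the table; from here towards the eyelet it slopes down to 4 mm above the table at x = -45 mm (the scoop)
- far_rim (a point): top of the pocket's +x end wall, at board x = +63 mm, 26 mm above the table: the tipped slate is drawn out over this rim and rests on it, sloping, its +x end beyond the board and its sides free to be gripped from above
- small_corner0 (a point): bottom corner of the small slate at its +x +y corner
- small_corner1 (a point): bottom corner of the small slate at its +x -y corner
- small_corner2 (a point): bottom corner of the small slate at its -x +y corner
- small_corner3 (a point): bottom corner of the small slate at its -x -y corner
- spice_tub: tub of brown spice with a yellow lid, 72 mm across, 78 mm high, standing behind the rack; to be left alone
- squeeze_bottle: dark squeeze bottle with a red cap, 78x47 mm, 204 mm high, standing before the food warmer; to be left alone
- pepper_mill: wooden pepper mill, 58 mm across, 160 mm high, standing before the warmer; to be left alone
- spice_jar: spice jar with a red cap, 45 mm across, 106 mm high, standing before the warmer; to be left alone
- lemon: yellow lemon, 78 mm long, 56 mm high, lying before the warmer; to be left alone

How it is judged (in metres and radians):
At the end, for the whole second after the job is handed in: Medium slate flat on the large one, centred within 24 mm lengthwise and 30 mm across, square within 8 degrees; small slate flat on the medium one, all corners inside its outline (1.5 mm grace); large slate within 40 mm, flat board within 60 mm of their starts; all at rest (x of slate_medium in the frame of slate_large between -0.024 and 0.024 m and y of slate_medium in the frame of slate_large between -0.03 and 0.03 m and z of slate_medium in the frame of slate_large between 0.0095 and 0.0145 m and angle between the x axis of slate_medium and the x axis of slate_large, either way round below 0.14 rad and x of small_corner0 in the frame of slate_medium between -0.0665 and 0.0665 m and y of small_corner0 in the frame of slate_medium between -0.0355 and 0.0355 m and z of small_corner0 in the frame of slate_medium between 0.0095 and 0.0145 m and x of small_corner1 in the frame of slate_medium between -0.0665 and 0.0665 m and y of small_corner1 in the frame of slate_medium between -0.0355 and 0.0355 m and z of small_corner1 in the frame of slate_medium between 0.0095 and 0.0145 m and x of small_corner2 in the frame of slate_medium between -0.0665 and 0.0665 m and y of small_corner2 in the frame of slate_medium between -0.0355 and 0.0355 m and z of small_corner2 in the frame of slate_medium between 0.0095 and 0.0145 m and x of small_corner3 in the frame of slate_medium between -0.0665 and 0.0665 m and y of small_corner3 in the frame of slate_medium between -0.0355 and 0.0355 m and z of small_corner3 in the frame of slate_medium between 0.0095 and 0.0145 m and distance of slate_large from where it was at the start of the episode below 0.04 m and distance of cheese_board from where it was at the start of the episode below 0.06 m and angle between cheese_board's own z axis and vertical below 0.05 rad and height (world z) of cheese_board below 0.005 m and linear speed of each of slate_medium, slate_small, slate_large below 0.02 m/s); the robot touches nothing.
It fails at once if one of the things that stand or lie around was moved by more than 30 mm (distance of any of spice_tub, squeeze_bottle, pepper_mill, spice_jar, lemon from where it was at the start of the episode above 0.03 m).
It fails at once if a slate was dropped or slammed onto the stack (coming down faster than 0.45 m/s, as from a drop of over 10 mm) ((horizontal distance between slate_medium and slate_large below 0.08 m and z of slate_medium in the frame of slate_large between 0.005 and 0.04 m and linear speed of slate_medium above 0.45 m/s) or (horizontal distance between slate_small and slate_medium below 0.08 m and z of slate_small in the frame of slate_medium between 0.005 and 0.04 m and linear speed of slate_small above 0.45 m/s)).
It also fails if it takes over 64 s, if anything falls off the work surface, if the arm or the gripper's body presses on something with over 40 N, if the wrist force passes 120 N, or if a joint passes its speed limit or range.

## Working session

There is one attempt and no reset: what is moved stays moved. The work goes in short steps, Python scripts to look and compute and a shell command to move; the robot and the scene stay as the last step left them, time stands still between calls to the robot, and variables do not carry over. Pictures are saved under pics/ and viewed, at most 12 in all, crops included, and the job is handed in when it is done.

```bash
ls; mkdir -p pics
python3 - <<'E'
from cell import env
import cv2,numpy as np
print(env.tip_reach); o=env.get_obs(); print(o['time_s'],o['tool_pos'],o['tool_rot'],o['grip_width'])
ims=[]
for n in ['scene','top']:
    c=env.read_camera(n); cv2.imwrite(f'pics/{n}0.png',c['color']); print(n,c['fx'],c['fy'],c['cx'],c['cy'],c['dist'],np.round(c['world_from_camera'],4).tolist())
E
```

```text
cell.py
pics
steer.py
0.017
0.0 [0.15934244 0.62962936 0.23845862] [-1.79890419e+02  5.84295610e-03  1.65804881e+02] 0.0869080709605525
scene 377.2311062719898 377.2311062719898 258.5628800751215 192.19575265998205 [-0.01298119  0.          0.          0.          0.        ] [[-0.3892, 0.7997, -0.4572, 0.9687], [0.9211, 0.3438, -0.1827, 0.1424], [0.0111, -0.4923, -0.8704, 0.8683], [0.0, 0.0, 0.0, 1.0]]
top 376.51440208945144 376.51440208945144 255.56048443641134 195.90426936480318 [-0.07129558  0.          0.          0.          0.        ] [[0.0049, -0.9919, 0.1266, 0.4481], [-0.9998, -0.0073, -0.0184, -0.0228], [0.0192, -0.1265, -0.9918, 1.02], [0.0, 0.0, 0.0, 1.0]]
```

View pics/scene0.png

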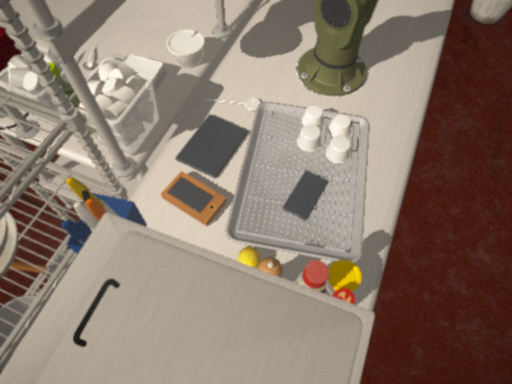

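View pics/top0.png

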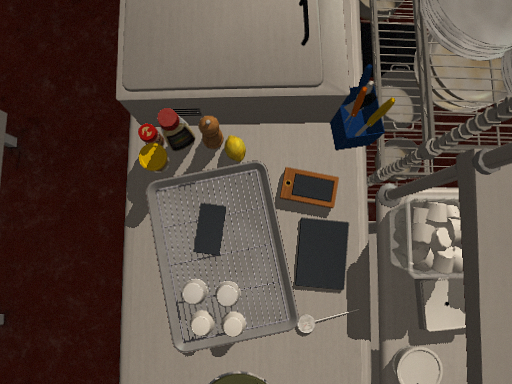

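The scene view shows the medium slate on the rack at (306,195), the large slate at (213,146) and the board at (194,197). In the top view, the medium is at (210,230), the large at (321,254), and the board at (309,188) with its eyelet at the left (289,183). Next I'll segment and triangulate the corners.

```bash
cat > h.py <<'E'
from cell import env
import cv2,numpy as np
def rays(c,px):
    K=np.array([[c['fx'],0,c['cx']],[0,c['fy'],c['cy']],[0,0,1]])
    u=cv2.undistortPoints(np.array(px,float).reshape(-1,1,2),K,np.array(c['dist'],float))[:,0]
    T=np.array(c['world_from_camera']); d=np.c_[u,np.ones(len(u))]@T[:3,:3].T
    return T[:3,3],d
def plane(c,px,z):
    o,d=rays(c,px); return o+d*((z-o[2])/d[:,2])[:,None]
def tri(c1,p1,c2,p2):
    o1,d1=rays(c1,p1); o2,d2=rays(c2,p2); out=[]
    for a,b in zip(d1,d2):
        s=np.linalg.lstsq(np.c_[a,-b],o2-o1,rcond=None)[0]
        P,Q=o1+a*s[0],o2+b*s[1]; out.append(np.r_[(P+Q)/2,np.linalg.norm(P-Q)])
    return np.array(out)
def blob(mask,seed):
    n,l,st,ce=cv2.connectedComponentsWithStats(mask.astype(np.uint8)); 
    m=(l==l[seed[1],seed[0]]).astype(np.uint8)
    return cv2.findContours(m,0,cv2.CHAIN_APPROX_NONE)[0][0]
def rect_fit(P):  # world xy of top outline -> centre, sizes, long-axis yaw
    (c,s,a)=cv2.minAreaRect((np.array(P)[:,:2]*1000).astype(np.float32))
    if s[0]<s[1]: s=s[::-1]; a+=90
    return np.array(c)/1000,s,(a+90)%180-90
def corners(cnt):  # quad by shrinking the hull
    q=cv2.approxPolyN(cnt,4,ensure_convex=True)
    return q.reshape(-1,2).astype(float)
def board_mask(im):
    h=cv2.cvtColor(im,cv2.COLOR_BGR2HSV); return (h[...,0]>5)&(h[...,0]<18)&(h[...,1]>150)&(h[...,2]>90)
def dark(im,t=85):
    h=cv2.cvtColor(im,cv2.COLOR_BGR2HSV); return (h[...,2]<t)&(h[...,1]<110)
E
python3 - <<'E'
from h import *
C={n:env.read_camera(n) for n in ['scene','top']}
S={'large':{'scene':(213,146),'top':(321,254)},'medium':{'scene':(306,195),'top':(210,230)},'small':{'scene':(192,194),'top':(314,188)}}
Z=dict(large=.012,medium=.0365,small=.026)
for k,s in S.items():
    Q={}
    for n in C:
        im=C[n]['color']; print(k,n,im[s[n][1],s[n][0]],end=' ')
        cnt=blob(dark(im),s[n]); P=plane(C[n],cnt[:,0],Z[k]); c,sz,a=rect_fit(P); print(cv2.contourArea(cnt),'rect',c.round(4),np.round(sz,1),round(a,1))
        q=corners(cnt); W=plane(C[n],q,Z[k]); Q[n]=(q,W)
    i=[np.argmin(np.linalg.norm(Q['top'][1]-w,axis=1)) for w in Q['scene'][1]]
    t=tri(C['scene'],Q['scene'][0],C['top'],Q['top'][0][i]); print(t.round(4).tolist(), 'z',t[:,2].mean().round(4))
for n,s in (('scene',(215,208)),('top',(309,172))):
    m=board_mask(C[n]['color']); yx=np.argwhere(m)
    nn,l,st,ce=cv2.connectedComponentsWithStats(m.astype(np.uint8)); j=[i for i in range(1,nn) if st[i,4]>150]; print(n,[(st[i].tolist(),ce[i].round(0).tolist()) for i in j])
E
```

```text
large scene [74 77 74] 2189.5 rect [ 0.4262 -0.2157] [174.7 128.9] -4.9
large top [42 43 40] 3477.5 rect [ 0.4192 -0.2152] [189.9 137.1] -5.3
[[0.3296, -0.1455, -0.007, 0.0096], [0.521, -0.1575, 0.0133, 0.0036], [0.5065, -0.2885, 0.0136, 0.0055], [0.3174, -0.2799, -0.0062, 0.0022]] z 0.0034
medium scene [75 77 75] 990.0 rect [0.4878 0.0804] [125.4  64.2] -7.3
medium top [47 46 44] 1280.0 rect [0.4791 0.0805] [146.6  73.1] -6.0
[[0.4084, 0.122, 0.0099, 0.0084], [0.5563, 0.1075, 0.0419, 0.0035], [0.5479, 0.0394, 0.039, 0.0065], [0.4051, 0.0545, 0.0081, 0.0004]] z 0.0247
small scene [80 81 81] 603.0 rect [ 0.5998 -0.1926] [99.7 49.5] 79.3
small top [40 39 40] 749.5 rect [ 0.599  -0.1937] [104.7  56.6] 79.1
[[0.5821, -0.14, 0.0179, 0.001], [0.6369, -0.1469, 0.0327, 0.0012], [0.6156, -0.2471, 0.0296, 0.0039], [0.5629, -0.2403, 0.0185, 0.0038]] z 0.0247
scene [([163, 173, 62, 51, 669], [197.0, 201.0]), ([85, 197, 20, 23, 245], [94.0, 207.0])]
top [([280, 168, 58, 39, 742], [306.0, 187.0])]
```

```bash
cat >> h.py <<'E'
from scipy.spatial.transform import Rotation as Ro
def go(x,y,z,yaw=None):
    o=env.get_obs(); R=Ro.from_euler('xyz',o['tool_rot'],degrees=True); d=R.inv().apply(np.array([x,y,z])-o['tool_pos'])
    t=0 if yaw is None else -((yaw-o['tool_rot'][2]+90)%180-90)
    print('t',round(o['time_s'],2),'shift',d.round(4),'turn',round(t,1),'dist',np.linalg.norm(d).round(3))
E
python3 -c "
from h import *
go(.50,.08,.24,173.5)"
```

```text
t 0.2 shift [-0.4651 -0.4495 -0.0006] turn -7.7 dist 0.647
```

```bash
python3 steer.py '-0.03 -0.03 0 0 0.085;-0.06 -0.06 0 0 0.085;-0.09 -0.09 0 0 0.085;-0.12 -0.12 0 -2 0.085;-0.15 -0.145 0 -4 0.085;-0.18 -0.174 0 -5 0.085;-0.21 -0.203 0 -7 0.085;-0.24 -0.232 0 -7.7 0.085' && python3 steer.py '-0.029 -0.028 0 0 0.085;-0.058 -0.056 0 0 0.085;-0.087 -0.084 0 0 0.085;-0.116 -0.112 0 0 0.085;-0.145 -0.14 0 0 0.085;-0.174 -0.168 0 0 0.085;-0.2 -0.194 0 0 0.085;-0.21 -0.204 0 0 0.085'
python3 - <<'E'
from h import *
c=env.read_camera('wrist'); cv2.imwrite('pics/w1.png',c['color']); print(c['fx'],c['cx'],c['cy'],c['dist'],np.round(c['world_from_camera'],3).tolist())
go(.50,.08,.24,173.5)
E
```

```text
time_s: 0.87
tool_pos: [0.3356, 0.3449, 0.2396]
tool_rot: [180.0, 0.0, 173.6]
force: [1.5, -0.4, 0.3]
grip_width: 0.0849
grasp_force: 0.0
time_s: 1.53
tool_pos: [0.5232, 0.1143, 0.2398]
tool_rot: [-179.9, 0.1, 173.1]
force: [0.3, -0.1, 0.0]
grip_width: 0.0849
grasp_force: 0.0
341.0799993090074 253.16757271326432 191.51490261485952 [-0.07962881  0.          0.          0.          0.        ] [[0.119, 0.957, 0.265, 0.451], [0.993, -0.114, -0.033, 0.124], [-0.002, 0.267, -0.964, 0.385], [0.0, 0.0, 0.0, 1.0]]
t 1.58 shift [ 0.0194 -0.0362 -0.0003] turn -0.5 dist 0.041
```

View pics/w1.png

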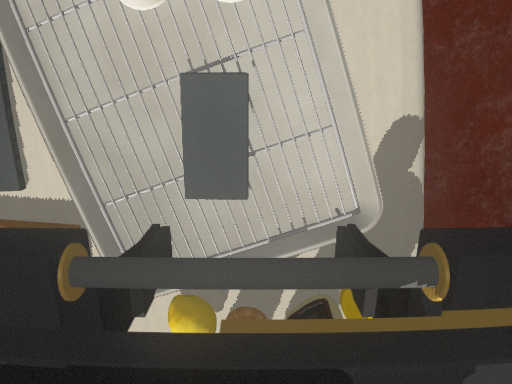

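The wrist view shows the medium slate in full at (215,135), clear of the fingers, with corners near (182,72), (248,73), (248,199) and (185,198). I'll measure it here, shift sideways, and measure again.

```bash
cat >> h.py <<'E'
def look(seed,z,t=85,mask=None,name='wrist'):
    c=env.read_camera(name); im=c['color']; m=dark(im,t) if mask is None else mask(im)
    s=np.array(seed,float)
    if len(s)==3: # world point -> pixel
        T=np.linalg.inv(np.array(c['world_from_camera'])); K=np.array([[c['fx'],0,c['cx']],[0,c['fy'],c['cy']],[0,0,1]])
        s=cv2.projectPoints(s.reshape(1,3),cv2.Rodrigues(T[:3,:3])[0],T[:3,3],K,np.array(c['dist'],float))[0].ravel()
    s=s.round().astype(int); cnt=blob(m,s); r=rect_fit(plane(c,cnt[:,0],z)); q=corners(cnt)
    print(name,'seed',s,im[s[1],s[0]],'area',cv2.contourArea(cnt),'c',r[0].round(4),np.round(r[1],1),'yaw',round(r[2],1))
    return c,q,plane(c,q,z),r
def two(a,b):
    i=[np.argmin(np.linalg.norm(b[2]-w,axis=1)) for w in a[2]]
    t=tri(a[0],a[1],b[0],b[1][i]); print(t.round(4).tolist(),'mean',t.mean(0).round(4)); return t
E
python3 - <<'E'
from h import *
import pickle
a=look((215,135),.0365); pickle.dump(a,open('a.pkl','wb')); print(a[1])
E
python3 steer.py '0.018 -0.035 0 0 0.085;0.01 -0.06 0 0 0.085;0.01 -0.06 0 0 0.085;0.01 -0.06 0 0 0.085'
python3 - <<'E'
from h import *
import pickle
a=pickle.load(open('a.pkl','rb')); b=look((.483,.08,.0365),.0365); two(a,b); print(b[1])
E
```

```text
time_s: 1.97
tool_pos: [0.5033, 0.0619, 0.2397]
tool_rot: [179.9, 0.0, 173.4]
force: [0.1, 1.0, -0.6]
grip_width: 0.0848
grasp_force: 0.0Traceback (most recent call last):
  File "<stdin>", line 3, in <module>
  File "h.py", line 42, in look
    s=s.round().astype(int); cnt=blob(m,s); r=rect_fit(plane(c,cnt[:,0],z)); q=corners(cnt)
                                                                               ~~~~~~~^^^^^
  File "h.py", line 25, in corners
    q=cv2.approxPolyN(cnt,4,ensure_convex=True)
cv2.error: OpenCV(4.12.0) /io/opencv/modules/imgproc/src/approx.cpp:987: error: (-215:Assertion failed) (curve.cols == 1 && curve.rows >= nsides) || (curve.rows == 1 && curve.cols >= nsides) in function 'approxPolyN'

Traceback (most recent call last):
FileNotFoundError: [Errno 2] No such file or directory: 'a.pkl'
```

```bash
sed -i 's/cnt=blob(m,s); r=/m=(np.abs(im.astype(int)-np.median(im[s[1]-2:s[1]+3,s[0]-2:s[0]+3],axis=(0,1))).max(2)<t) if mask is None else m; cnt=blob(cv2.morphologyEx(m.astype(np.uint8),cv2.MORPH_OPEN,np.ones((5,5),np.uint8)),s); r=/; s/z,t=85,mask/z,t=22,mask/' h.py
python3 - <<'E'
from h import *
import pickle
b=look((.483,.08,.0365),.0365); pickle.dump(b,open('a.pkl','wb')); print(b[1].tolist()); cv2.imwrite('pics/w2.png',b[0]['color'])
E
python3 steer.py '-0.01 -0.04 0 0 0.085;-0.01 -0.08 0 0 0.085;-0.01 -0.08 0 0 0.085;-0.01 -0.08 0 0 0.085'
python3 - <<'E'
from h import *
import pickle
a=pickle.load(open('a.pkl','rb')); b=look((.483,.08,.0365),.0365); two(a,b); print(b[1].tolist());cv2.imwrite('pics/w3.png',b[0]['color'])
E
```

```text
wrist seed [268 148] [84 86 84] area 7947.5 c [0.4862 0.0798] [129.3  67.5] yaw -7.2
[[306.0, 87.0], [296.0, 211.0], [235.0, 211.0], [235.0, 86.0]]
time_s: 2.35
tool_pos: [0.5046, -0.0192, 0.2398]
tool_rot: [180.0, 0.0, 173.4]
force: [0.6, 0.8, -1.3]
grip_width: 0.0851
grasp_force: 0.0
wrist seed [346 138] [87 89 85] area 8047.0 c [0.4855 0.0784] [129.1  69.1] yaw -7.0
[[0.4267, 0.126, 0.023, 0.0005], [0.5499, 0.1024, 0.0474, 0.0002], [0.549, 0.0373, 0.0267, 0.0009], [0.4167, 0.0539, 0.0239, 0.0016]] mean [0.4856 0.0799 0.0302 0.0008]
[[384.0, 78.0], [373.0, 201.0], [308.0, 201.0], [314.0, 74.0]]
```

```bash
python3 -c "
from h import *
go(.49,-.19,.27,174)"
```

```text
t 2.4 shift [-0.0048 -0.1733 -0.0306] turn -0.5 dist 0.176
```

```bash
python3 steer.py '-0.001 -0.04 -0.01 0 0.085;-0.002 -0.08 -0.02 0 0.085;-0.004 -0.12 -0.03 0 0.085;-0.005 -0.15 -0.03 0 0.085;-0.005 -0.173 -0.03 0 0.085;-0.005 -0.173 -0.03 0 0.085;-0.005 -0.173 -0.03 0 0.085'
python3 - <<'E'
from h import *
import pickle
a=look((.422,-.215,.012),.012); pickle.dump(a,open('l1.pkl','wb')); cv2.imwrite('pics/w4.png',a[0]['color'])
E
python3 steer.py '-0.04 0.0 0 0 0.085;-0.08 0 0 0 0.085;-0.11 -0.01 0 0 0.085;-0.13 -0.02 0 0 0.085;-0.13 -0.02 0 0 0.085;-0.13 -0.02 0 0 0.085;-0.13 -0.02 0 0 0.085'
python3 - <<'E'
from h import *
a=look((.599,-.193,.026),.026); cv2.imwrite('pics/w5.png',a[0]['color'])
b=look((.599,-.193,.026),.026,mask=lambda im:cv2.dilate(board_mask(im).astype(np.uint8),np.ones((1,1)))|(np.abs(im.astype(int)-80).max(2)<25).astype(np.uint8))
E
```

```text
time_s: 2.98
tool_pos: [0.4906, -0.1899, 0.2694]
tool_rot: [180.0, -0.0, 173.5]
force: [0.0, 1.0, 0.1]
grip_width: 0.0851
grasp_force: 0.0
wrist seed [224 104] [92 89 89] area 17381.0 c [ 0.4239 -0.2187] [179.3 129. ] yaw -5.3
time_s: 3.62
tool_pos: [0.617, -0.2234, 0.2688]
tool_rot: [179.9, -0.1, 173.7]
force: [-0.4, -0.5, 0.1]
grip_width: 0.0849
grasp_force: 0.0
wrist seed [277 145] [84 88 87] area 4272.5 c [ 0.599  -0.1933] [103.9  56.2] yaw 80.0
wrist seed [277 145] [84 89 87] area 4370.5 c [ 0.5991 -0.1927] [104.2  57.9] yaw 79.7
```

```bash
python3 -c "
import cv2,numpy as np
a=[cv2.imread(f'pics/w{i}.png')[:300] for i in (4,5)]
cv2.imwrite('pics/w45.png',cv2.resize(np.hstack([a[0][:,80:480],a[1][:,80:480]]),(800,300)))"
```

```text
(no output)
```

View pics/w45.png

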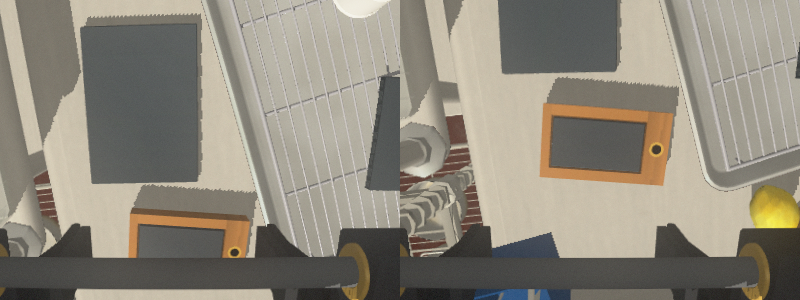

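The left half (view over the large slate) shows it whole at about (140,100). The right half shows the board, with the small slate at (597,145) and the eyelet at (656,149), pointing towards +y. The fitted sizes match the text to within 1 mm (179x129, 129x68, 104x56), so the heights are right. I'll pick the medium now.

```bash
python3 -c "
from h import *
go(.4858,.0793,.12,172.9)"
```

```text
t 3.72 shift [0.1639 0.2866 0.1502] turn 0.7 dist 0.363
```

```bash
python3 steer.py '0.019 0.035 0.01 0 0.085;0.038 0.07 0.02 0 0.085;0.057 0.105 0.03 0 0.085;0.076 0.14 0.04 0 0.085;0.095 0.175 0.05 0.7 0.085;0.114 0.205 0.06 0.7 0.085;0.133 0.235 0.08 0.7 0.085;0.15 0.262 0.1 0.7 0.085' && python3 steer.py '0.014 0.025 0.03 0 0.085;0.014 0.025 0.05 0 0.085;0.014 0.025 0.05 0 0.085;0.014 0.025 0.05 0 0.085;0.014 0.025 0.05 0 0.085'; python3 -c "
from h import *
go(.4858,.0793,.0435,172.9)"
```

```text
time_s: 4.38
tool_pos: [0.4961, 0.0547, 0.1702]
tool_rot: [179.8, 0.1, 173.0]
force: [-0.1, -0.4, 0.3]
grip_width: 0.0848
grasp_force: 0.0
time_s: 4.8
tool_pos: [0.4878, 0.0775, 0.1213]
tool_rot: [179.9, 0.1, 172.7]
force: [1.1, -0.0, 0.6]
grip_width: 0.0852
grasp_force: 0.0
t 4.8 shift [0.0024 0.0014 0.0778] turn -0.2 dist 0.078
```

```bash
python3 steer.py '0.002 0.001 0.035 0 0.085;0.002 0.001 0.06 0 0.085;0.002 0.001 0.07 0 0.085;0.002 0.001 0.0775 0 0.085;0.002 0.001 0.0775 0 0.085' && python3 steer.py '0 0 0 0 0.06;0 0 0 0 0.06;0 0 0 0 0.06;0 0 0 0 0.06' 20
```

```text
time_s: 5.22
tool_pos: [0.486, 0.0787, 0.0428]
tool_rot: [180.0, 0.1, 172.7]
force: [-0.6, 0.2, 0.0]
grip_width: 0.0849
grasp_force: 0.0
time_s: 5.55
tool_pos: [0.4857, 0.0793, 0.0429]
tool_rot: [180.0, 0.1, 172.8]
force: [0.9, -0.6, 3.7]
grip_width: 0.068
grasp_force: 20.0
```

```bash
python3 steer.py '0 0 -0.02 0 0.06;0 0 -0.05 0 0.06;0 0 -0.09 0 0.06;0 0 -0.09 0 0.06'; python3 -c "
from h import *
go(.4239,-.2187,.12,174.7)
c=env.read_camera('top')
for z in (0,.1,.2): print(z,plane(c,[(372,190),(380,165),(331,145),(357,150),(385,140),(331,115)],z).round(3)[:,:2].tolist())"
```

```text
time_s: 5.88
tool_pos: [0.4892, 0.0801, 0.1387]
tool_rot: [179.7, 0.6, 172.8]
force: [1.9, 0.3, -1.7]
grip_width: 0.0673
grasp_force: 20.0
t 5.88 shift [ 0.0274 -0.3048  0.0167] turn -1.9 dist 0.306
0 [[0.597, -0.365], [0.668, -0.39], [0.724, -0.253], [0.71, -0.326], [0.741, -0.408], [0.811, -0.255]]
0.1 [[0.583, -0.331], [0.647, -0.354], [0.697, -0.23], [0.685, -0.296], [0.712, -0.37], [0.776, -0.232]]
0.2 [[0.568, -0.298], [0.625, -0.318], [0.67, -0.207], [0.659, -0.267], [0.683, -0.332], [0.74, -0.209]]
```

```bash
python3 steer.py '0.003 -0.025 0 0 0.06;0.006 -0.06 0 0 0.06;0.009 -0.1 0 -1 0.06;0.012 -0.14 0 -1.9 0.06;0.016 -0.18 0 -1.9 0.06;0.02 -0.22 0 -1.9 0.06;0.024 -0.255 0 -1.9 0.06;0.027 -0.28 0 -1.9 0.06' && python3 steer.py '0 -0.016 0 0 0.06;0 -0.025 0 0 0.06;0 -0.025 0 0 0.06;0 -0.025 0 0 0.06;0 -0.025 0 0 0.06'; python3 -c "
from h import *
go(.4239,-.2187,.0314,174.7)"
```

```text
time_s: 6.6
tool_pos: [0.4205, -0.1981, 0.131]
tool_rot: [-180.0, -0.1, 174.5]
force: [0.5, 0.8, -3.1]
grip_width: 0.0676
grasp_force: 20.0
time_s: 7.02
tool_pos: [0.4204, -0.2186, 0.1313]
tool_rot: [180.0, -0.1, 174.8]
force: [0.1, 0.0, -3.2]
grip_width: 0.0676
grasp_force: 20.0
t 7.02 shift [-0.0037  0.0001  0.0999] turn 0.1 dist 0.1
```

```bash
python3 steer.py '-0.002 0 0.03 0 0.06;-0.0035 0 0.06 0 0.06;-0.0035 0 0.08 0 0.06;-0.0035 0 0.09 0 0.06;-0.0035 0 0.095 0 0.06;-0.0035 0 0.097 0 0.06;-0.0035 0 0.097 0 0.06;-0.0035 0 0.097 0 0.06'; python3 steer.py '0 0 0.001 0 0.06;0 0 0.002 0 0.06;0 0 0.003 0 0.06;0 0 0.003 0 0.06'
```

```text
time_s: 7.68
tool_pos: [0.4253, -0.2204, 0.0361]
tool_rot: [180.0, 0.1, 174.7]
force: [-0.3, 0.6, -2.4]
grip_width: 0.0677
grasp_force: 20.0
time_s: 8.02
tool_pos: [0.4244, -0.2202, 0.0322]
tool_rot: [180.0, 0.0, 174.7]
force: [0.2, 0.6, -2.7]
grip_width: 0.0677
grasp_force: 20.0
```

```bash
python3 steer.py '0 0 0.001 0 0.06;0 0 0.001 0 0.06;0 0 0.0015 0 0.06;0 0 0.0015 0 0.06'; python3 steer.py '0 0 0.0007 0 0.06;0 0 0.0007 0 0.06;0 0 0.0007 0 0.06'
```

```text
time_s: 8.35
tool_pos: [0.4243, -0.2202, 0.0305]
tool_rot: [180.0, 0.0, 174.7]
force: [0.1, 0.9, -3.3]
grip_width: 0.0678
grasp_force: 20.0
time_s: 8.6
tool_pos: [0.4243, -0.2203, 0.0304]
tool_rot: [180.0, -0.0, 174.7]
force: [-2.0, 1.9, 5.4]
grip_width: 0.0676
grasp_force: 20.0
```

```bash
python3 steer.py '0 0 0 0 0.085;0 0 0 0 0.085;0 0 0 0 0.085;0 0 -0.03 0 0.085;0 0 -0.07 0 0.085;0 0 -0.11 0 0.085;0 0 -0.14 0 0.085;0 0 -0.15 0 0.085'; python3 -c "
from h import *
go(.60,-.13,.24,79.9)
a=look((.4243,-.2203,.024),.024,name='scene')
a=look((.4243,-.2203,.024),.024,name='top')
T=[env.read_camera(n)['color'] for n in ('scene','top')]
A=cv2.resize(T[0][170:260,50:150],None,fx=4,fy=4); B=cv2.resize(T[1][60:150,310:400],None,fx=4,fy=4); cv2.imwrite('pics/hold.png',np.hstack([A,B]))
"
```

```text
time_s: 9.27
tool_pos: [0.4268, -0.2215, 0.1845]
tool_rot: [180.0, 0.5, 174.7]
force: [0.5, -0.7, 0.5]
grip_width: 0.0853
grasp_force: 0.0
t 9.27 shift [-0.1644  0.1072 -0.0541] turn -85.2 dist 0.204
scene seed [211 140] [77 75 75] area 2290.5 c [ 0.4335 -0.2109] [176.1 130.3] yaw -5.0
top seed [323 253] [21 19 20] area 4206.0 c [ 0.3008 -0.2625] [418.  221.5] yaw -4.1
```

View pics/hold.png

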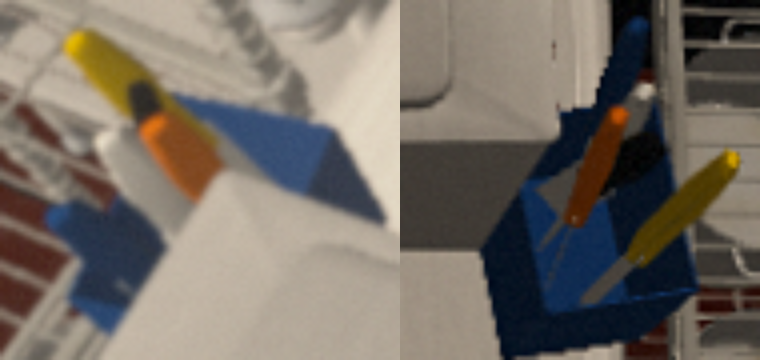

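The left crop (scene) shows the blue holder's near rim corner at (133,202) and its foot at (146,225). The right crop (top) shows the same points at (346,137.5) and (336,148). I'll triangulate these for clearance.

```bash
python3 -c "
from h import *
s=env.read_camera('scene');t=env.read_camera('top')
print(tri(s,[(133,202),(146,225),(68.7,180.5),(88.7,200)],t,[(346.2,137.5),(335.7,148),(393.7,100),(365,88.7)]).round(3))"
```

```text
[[ 0.71  -0.263  0.121  0.001]
 [ 0.713 -0.263  0.004  0.004]
 [ 0.761 -0.339  0.242  0.004]
 [ 0.784 -0.274  0.248  0.003]]
```

```bash
python3 -c "
from h import *
o=env.get_obs(); print(np.round(o['qpos'],1))"
```

```text
[-29.6  -2.8  53.3 113.    2.5  68.9 107.5]
```

```bash
python3 -c "
from h import *
go(.597,-.21,.24,79.9)"
```

```text
t 9.57 shift [-0.1721  0.0258 -0.0626] turn -85.2 dist 0.185
```

```bash
python3 steer.py '-0.013 0.003 -0.01 7 0;-0.026 0.005 -0.02 14 0;-0.039 0.008 -0.03 21 0;-0.052 0.01 -0.04 28 0;-0.065 0.012 -0.05 35 0;-0.078 0.014 -0.06 42 0;-0.091 0.016 -0.062 49 0;-0.104 0.018 -0.062 56 0' && python3 -c "
from h import *
go(.597,-.21,.24,79.9)"
```

```text
time_s: 10.23
tool_pos: [0.5299, -0.2119, 0.2407]
tool_rot: [-179.9, -0.0, 118.3]
force: [0.6, -0.0, -0.5]
grip_width: 0.0393
grasp_force: 0.0
t 10.23 shift [-0.0302  0.06    0.0005] turn 38.4 dist 0.067
```

```bash
python3 steer.py '-0.005 0.01 0 7 0;-0.01 0.02 0 14 0;-0.015 0.03 0 21 0;-0.02 0.04 0 28 0;-0.025 0.05 0 35 0;-0.03 0.06 0 38.4 0;-0.03 0.06 0 38.4 0;-0.03 0.06 0 38.4 0'
python3 - <<'E'
from h import *
a=look((.599,-.193,.026),.026); c=a[0]; im=c['color']; cv2.imwrite('pics/w6.png',im)
m=board_mask(im); n,l,st,ce=cv2.connectedComponentsWithStats(m.astype(np.uint8)); j=1+np.argmax(st[1:,4])
p=np.argwhere(l==j)[:,::-1]; W=plane(c,p,.026); print('board',[np.round(v,4) for v in rect_fit(W)], st[j])
n,l,st,ce=cv2.connectedComponentsWithStats((dark(im,70)).astype(np.uint8))
print([(s.tolist(),plane(c,[k],.026)[0].round(4)[:2]) for s,k in zip(st,ce) if 20<s[4]<400])
u=np.array([-.1754,-.9845]); sc=a[3][0]; bc=sc-.009*u; print('from slate: board',bc.round(4),'press',(bc-.031*u).round(4))
E
```

```text
time_s: 10.9
tool_pos: [0.5958, -0.2094, 0.2396]
tool_rot: [-179.8, 0.1, 80.4]
force: [-0.6, -0.0, -0.1]
grip_width: 0.0006
grasp_force: 0.0
wrist seed [254 153] [106 111 113] area 4850.5 c [ 0.5999 -0.1932] [103.1  54.7] yaw 79.5
board [array([ 0.8542, -0.3479]), array([65.52  , 23.1383]), np.float64(-22.2766)] [462 233  50  22 674]
[([234, 230, 18, 28, 278], array([ 0.5691, -0.2973])), ([255, 233, 17, 25, 245], array([ 0.5904, -0.3024]))]
from slate: board [ 0.6014 -0.1843] press [ 0.6069 -0.1538]
```

View pics/w6.png

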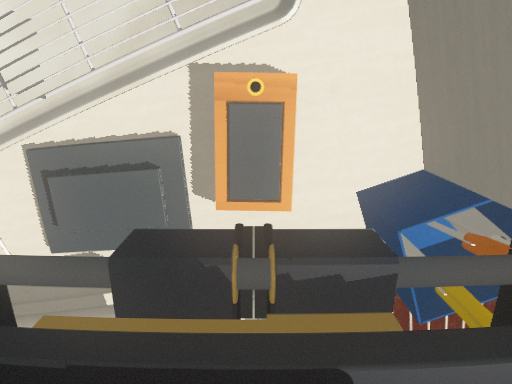

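The view shows the board outline at (215,73), (297,74), (292,210) and (216,210), the eyelet at (255,87) and the small slate at (254,153). The medium lies on the large at lower left, and the holder is at lower right. I'll check the board's frame from these corners.

Run:
```python
from h import *
c=env.read_camera('wrist'); im=c['color']; h=cv2.cvtColor(im,cv2.COLOR_BGR2HSV); print(h[150,220],h[180,288])
m=((h[...,0]>4)&(h[...,0]<20)&(h[...,1]>120)&(h[...,2]>120)).astype(np.uint8); m[225:]=0; m[:,320:]=0
p=cv2.findNonZero(cv2.morphologyEx(m,cv2.MORPH_OPEN,np.ones((3,3),np.uint8)))[:,0]; W=plane(c,p,.026); r=rect_fit(W); print([np.round(v,4) for v in r])
u=np.array([np.cos(np.radians(r[2]+180)),np.sin(np.radians(r[2]+180))]); print('press',(r[0]-.031*u).round(4)); print('eyelet',plane(c,[(255,87)],.026).round(4),'exp about',(r[0]-.06*u).round(4))
P=r[0]-.031*u; go(P[0],P[1],.06,r[2])
```

```text
[ 15 146 229] [ 16 143 230]
[array([ 0.6005, -0.1843]), array([145.434 ,  83.2747]), np.float64(79.6176)]
press [ 0.6061 -0.1538]
eyelet [[ 0.611  -0.1272  0.026 ]] exp about [ 0.6113 -0.1253]
t 11.0 shift [0.0572 0.0015 0.1807] turn 0.7 dist 0.19
```

```bash
python3 steer.py '0.01 0 0.03 0.7 0;0.02 0 0.06 0.7 0;0.03 0.001 0.09 0.7 0;0.04 0.001 0.12 0.7 0;0.057 0.0015 0.15 0.7 0;0.057 0.0015 0.17 0.7 0;0.057 0.0015 0.178 0.7 0;0.057 0.0015 0.178 0.7 0' && python3 steer.py '0 0 0.004 0 0;0 0 0.008 0 0;0 0 0.011 0 0;0 0 0.014 0 0;0 0 0.014 0 0' && python3 -c "
from h import *
go(.6061,-.1538,.043,79.6)"
```

```text
time_s: 11.67
tool_pos: [0.6056, -0.1535, 0.0621]
tool_rot: [-179.8, 0.0, 79.6]
force: [0.9, -0.3, -0.6]
grip_width: 0.0005
grasp_force: 0.0
time_s: 12.08
tool_pos: [0.6076, -0.1536, 0.0499]
tool_rot: [180.0, -0.0, 79.6]
force: [-0.2, -1.2, 0.1]
grip_width: 0.0004
grasp_force: 0.0
t 12.08 shift [-0.0004 -0.0014  0.0069] turn -0.0 dist 0.007
```

```bash
python3 steer.py '0 -0.0014 0.004 0 0;0 -0.0014 0.006 0 0;0 -0.0014 0.008 0 0;0 -0.0014 0.01 0 0;0 -0.0014 0.01 0 0' && python3 steer.py '0 0 0.001 0 0;0 0 0.002 0 0;0 0 0.002 0 0' && python3 steer.py '0 0 0.001 0 0;0 0 0.002 0 0;0 0 0.002 0 0'
```

```text
time_s: 12.5
tool_pos: [0.6066, -0.1524, 0.0397]
tool_rot: [180.0, -0.1, 79.6]
force: [-0.4, 2.5, 2.2]
grip_width: 0.0006
grasp_force: 1.7
time_s: 12.75
tool_pos: [0.6067, -0.1522, 0.039]
tool_rot: [180.0, -0.1, 79.6]
force: [-2.2, 4.0, 10.0]
grip_width: 0.0006
grasp_force: 5.0
time_s: 13.0
tool_pos: [0.6068, -0.1523, 0.0387]
tool_rot: [-180.0, -0.2, 79.6]
force: [-6.5, 5.9, 21.1]
grip_width: 0.0004
grasp_force: 10.7
```

```bash
python3 steer.py '0 0 -0.001 0 0;0 0 -0.002 0 0;0 0 -0.002 0 0' && python3 steer.py '-0.002 0 -0.0005 0 0;-0.004 0 -0.001 0 0;-0.006 0 -0.0016 0 0;-0.006 0 -0.0016 0 0'
```

```text
time_s: 13.25
tool_pos: [0.6067, -0.1522, 0.039]
tool_rot: [180.0, -0.1, 79.6]
force: [-2.5, 4.3, 9.7]
grip_width: 0.0004
grasp_force: 5.1
time_s: 13.58
tool_pos: [0.6068, -0.1571, 0.0408]
tool_rot: [179.9, -0.2, 79.7]
force: [-0.2, 5.6, 7.5]
grip_width: 0.0004
grasp_force: 4.4
```

```bash
python3 steer.py '-0.002 0 -0.0003 0 0;-0.004 0 -0.0008 0 0;-0.006 0 -0.0013 0 0;-0.006 0 -0.0013 0 0'
python3 - <<'E'
from h import *
S=env.read_camera('scene')['color'][160:235,145:245]; W=env.read_camera('wrist')['color']
cv2.imwrite('pics/d1.png',np.hstack([cv2.resize(S,(400,300),interpolation=cv2.INTER_CUBIC),cv2.resize(W,(400,300))]))
E
```

```text
time_s: 13.92
tool_pos: [0.6061, -0.1636, 0.0422]
tool_rot: [179.8, -0.2, 79.7]
force: [0.5, 5.9, 7.9]
grip_width: 0.0003
grasp_force: 4.3
```

View pics/d1.png

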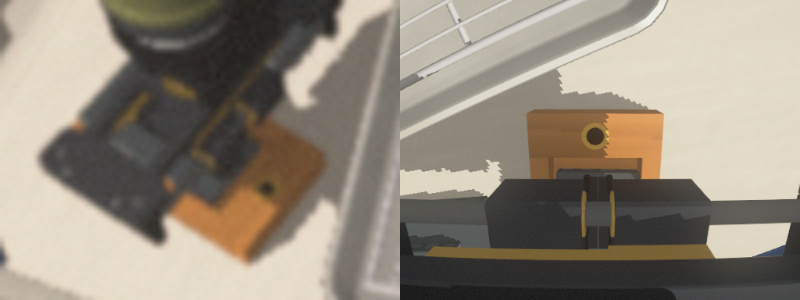

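In the right half the slate's tail at (598,172) has moved away from the rim, leaving a brown gap at rows 158–168. It is being drawn, so I'll continue.

```bash
python3 steer.py '-0.002 0 -0.0004 0 0;-0.004 0 -0.001 0 0;-0.006 0 -0.0015 0 0;-0.006 0 -0.0015 0 0' && python3 steer.py '-0.002 0 -0.0004 0 0;-0.004 0 -0.001 0 0;-0.006 0 -0.0015 0 0;-0.006 0 -0.0015 0 0'
```

```text
time_s: 14.35
tool_pos: [0.6046, -0.17, 0.0434]
tool_rot: [179.8, -0.1, 79.6]
force: [0.9, 2.4, 6.1]
grip_width: 0.0001
grasp_force: 3.5
time_s: 14.68
tool_pos: [0.6029, -0.1766, 0.0446]
tool_rot: [179.9, -0.1, 79.6]
force: [1.1, 2.8, 6.1]
grip_width: 0.0004
grasp_force: 3.3
```

```bash
python3 steer.py '-0.002 0 -0.0003 0 0;-0.004 0 -0.0008 0 0;-0.006 0 -0.0012 0 0;-0.0075 0 -0.0015 0 0;-0.0075 0 -0.0015 0 0' && python3 -c "
from h import *
c=env.read_camera('wrist');cv2.imwrite('pics/w7.png',c['color'])
im=c['color']; print(im[200:240:3,256].tolist())"
```

```text
time_s: 15.1
tool_pos: [0.6013, -0.184, 0.0459]
tool_rot: [179.9, -0.1, 79.6]
force: [0.1, 3.7, 6.1]
grip_width: 0.0005
grasp_force: 3.1
[[78, 143, 208], [58, 98, 139], [59, 99, 141], [59, 96, 136], [59, 98, 137], [57, 95, 134], [58, 64, 73], [68, 70, 76], [71, 74, 79], [45, 48, 58], [46, 53, 60], [44, 48, 58], [45, 50, 54], [47, 51, 57]]
```

```bash
python3 steer.py '0 0 -0.01 0 0;0 0 -0.04 0 0;0 0 -0.08 0 0;0 0 -0.12 0 0.04;-0.03 0 -0.16 0 0.06;-0.06 0 -0.19 0 0.085;-0.06 0 -0.195 0 0.085;-0.06 0 -0.195 0 0.085'
python3 - <<'E'
from h import *
for z in (.026,.034):
    a=look((.594,-.224,.03),z); print(a[1].tolist(),a[2][:,:2].round(4).tolist())
cv2.imwrite('pics/w8.png',cv2.resize(a[0]['color'][:290],(768,435)))
E
```

```text
time_s: 15.82
tool_pos: [0.5887, -0.2492, 0.2443]
tool_rot: [179.7, 0.2, 79.2]
force: [0.2, 0.1, 0.3]
grip_width: 0.0261
grasp_force: 0.0
wrist seed [252 144] [115 113 112] area 4980.5 c [ 0.5937 -0.2245] [104.8  56.6] yaw 79.2
[[278.0, 93.0], [278.0, 191.0], [226.0, 191.0], [226.0, 93.0]] [[0.6299, -0.1781], [0.6122, -0.2814], [0.5558, -0.2706], [0.5773, -0.1681]]
wrist seed [253 148] [111 113 113] area 5042.0 c [ 0.594  -0.2235] [102.5  55.4] yaw 79.0
[[281.0, 97.0], [279.0, 195.0], [227.0, 195.0], [228.0, 97.0]] [[0.6308, -0.1784], [0.6119, -0.2789], [0.557, -0.2686], [0.5786, -0.1687]]
```

View pics/w8.png

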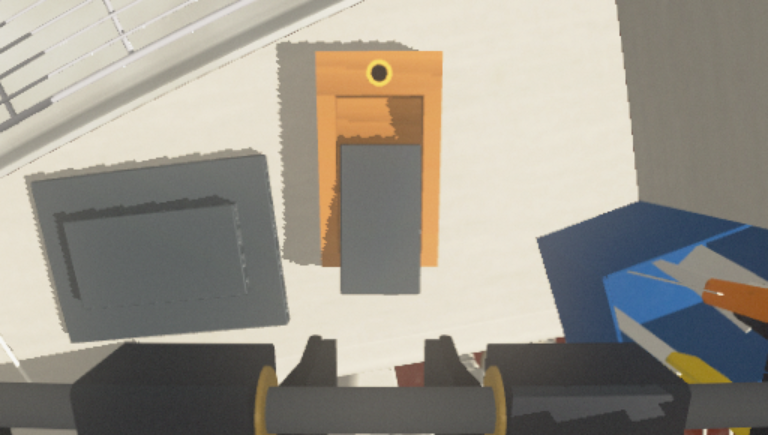

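The slate is drawn out and propped on the rim: tail at rows ~145 and free end at ~293 in this picture, slate centre (380,218), fingers' approach clear of the holder at right. I'll grip it from above, near its centre, just over the side rims.

```bash
python3 -c "
from h import *
go(.5926,-.2312,.045,79.1)"
```

```text
t 15.92 shift [0.0127 0.0013 0.1946] turn 0.4 dist 0.195
```

```bash
python3 steer.py '0.006 0 0.03 0.3 0.085;0.0125 0.001 0.06 0.3 0.085;0.0125 0.001 0.09 0.3 0.085;0.0125 0.001 0.12 0.3 0.085;0.0125 0.001 0.145 0.3 0.085;0.0125 0.001 0.16 0.3 0.085;0.0125 0.001 0.165 0.3 0.085;0.0125 0.001 0.165 0.3 0.085'; python3 -c "
from h import *
go(.5926,-.2312,.045,79.1)"
```

```text
time_s: 16.58
tool_pos: [0.5919, -0.2298, 0.0731]
tool_rot: [-179.8, -0.0, 79.4]
force: [-0.1, 1.0, 0.3]
grip_width: 0.0825
grasp_force: 0.0
t 16.58 shift [-0.0012  0.0011  0.0281] turn 0.3 dist 0.028
```

```bash
python3 steer.py '-0.001 0.001 0.012 0.3 0.085;-0.001 0.001 0.02 0.3 0.085;-0.001 0.001 0.025 0.3 0.085;-0.001 0.001 0.027 0.3 0.085;-0.001 0.001 0.027 0.3 0.085' && python3 steer.py '0 0 0 0 0.05;0 0 0 0 0.05;0 0 0 0 0.05;0 0 0 0 0.05;0 0 0 0 0.05' 20
```

```text
time_s: 17.0
tool_pos: [0.5936, -0.2322, 0.048]
tool_rot: [-180.0, -0.0, 79.0]
force: [-0.6, 0.0, 0.5]
grip_width: 0.0851
grasp_force: 0.0
time_s: 17.42
tool_pos: [0.5939, -0.2323, 0.0485]
tool_rot: [180.0, -0.0, 79.0]
force: [0.1, 0.5, -0.5]
grip_width: 0.0593
grasp_force: 0.6
```

```bash
python3 steer.py '0 0 0 0 0.07;0 0 0 0 0.07;0 0 0.0015 0 0.07;0 0 0.003 0 0.07;0 0 0.003 0 0.07' && python3 steer.py '0 0 0 0 0.045;0 0 0 0 0.045;0 0 0 0 0.045;0 0 0 0 0.045;0 0 0 0 0.045;0 0 0 0 0.045' 20
```

```text
time_s: 17.83
tool_pos: [0.5935, -0.2321, 0.0448]
tool_rot: [-180.0, -0.0, 79.0]
force: [-0.3, -0.6, -0.4]
grip_width: 0.0698
grasp_force: 0.0
time_s: 18.33
tool_pos: [0.5936, -0.2322, 0.0452]
tool_rot: [-180.0, -0.0, 79.0]
force: [-0.1, -1.1, -0.3]
grip_width: 0.0556
grasp_force: 20.0
```

Gripped at 56 mm. I'll lift slowly and watch the force and opening.

```bash
python3 steer.py '0 0 -0.004 0 0.045;0 0 -0.01 0 0.045;0 0 -0.02 0 0.045;0 0 -0.04 0 0.045;0 0 -0.07 0 0.045;0 0 -0.1 0 0.045;0 0 -0.115 0 0.045;0 0 -0.115 0 0.045'
python3 - <<'E'
from h import *
u=np.array([np.cos(np.radians(174.7)),np.sin(np.radians(174.7))])
P=np.array([.4243,-.2203])-.008*u; print(P); go(P[0],P[1],.13,174.7)
T=[env.read_camera('scene')['color'][100:220,130:290],env.read_camera('wrist')['color'][:,60:460]]
cv2.imwrite('pics/lift.png',np.hstack([cv2.resize(T[0],(400,300),interpolation=cv2.INTER_CUBIC),cv2.resize(T[1],(400,300))]))
E
```

```text
time_s: 19.0
tool_pos: [0.5959, -0.2338, 0.1648]
tool_rot: [179.6, 0.0, 79.0]
force: [0.8, -1.2, -1.5]
grip_width: 0.0556
grasp_force: 20.0
[ 0.4322658  -0.22103896]
t 19.0 shift [-0.0187 -0.1633  0.0336] turn 84.3 dist 0.168
```

View pics/lift.png

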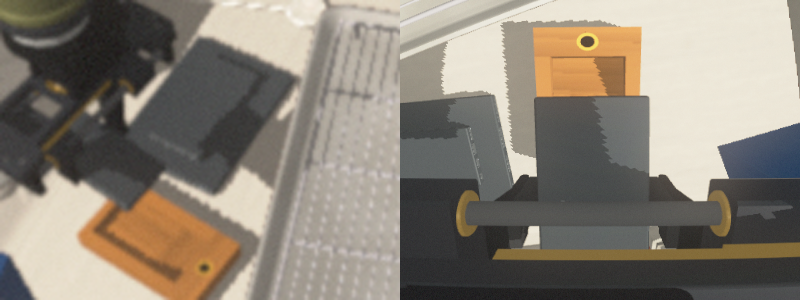

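The left half shows the arm holding the small slate over the table with the board empty below. In the right half the slate is held between the fingers at (592,170), square to them. Next I'll carry it and turn it over the medium.

```bash
python3 steer.py '0 -0.015 0 -4 0.045;0 -0.03 0 -10 0.045;0 -0.05 0 -17 0.045;0 -0.07 0 -24 0.045;0 -0.09 0 -31 0.045;0 -0.11 0 -38 0.045;-0.005 -0.125 0 -45 0.045;-0.01 -0.135 0 -52 0.045' && python3 -c "
from h import *
go(.4323,-.2210,.13,174.7)"
```

```text
time_s: 19.77
tool_pos: [0.4565, -0.2149, 0.158]
tool_rot: [-179.9, -0.2, 131.4]
force: [0.4, -0.7, -1.9]
grip_width: 0.0557
grasp_force: 20.0
t 19.77 shift [ 0.0113 -0.0221  0.028 ] turn -43.3 dist 0.037
```

```bash
python3 steer.py '0.003 -0.005 0 -7 0.045;0.006 -0.01 0 -14 0.045;0.011 -0.016 0 -21 0.045;0.011 -0.022 0 -28 0.045;0.011 -0.022 0 -35 0.045;0.011 -0.022 0 -41 0.045;0.011 -0.022 0 -43.3 0.045;0.011 -0.022 0 -43.3 0.045' && python3 -c "
from h import *
go(.4323,-.2210,.06,174.7)"
```

```text
time_s: 20.43
tool_pos: [0.4342, -0.2217, 0.1585]
tool_rot: [180.0, -0.2, 174.4]
force: [0.2, -0.3, -2.1]
grip_width: 0.0554
grasp_force: 20.0
t 20.43 shift [0.0016 0.0004 0.0985] turn -0.3 dist 0.099
```

```bash
python3 steer.py '0.0016 0 0.02 -0.3 0.045;0.0016 0 0.045 -0.3 0.045;0.0016 0 0.065 -0.3 0.045;0.0016 0 0.08 -0.3 0.045;0.0016 0 0.09 -0.3 0.045;0.0016 0 0.093 -0.3 0.045;0.0016 0 0.093 -0.3 0.045;0.0016 0 0.093 -0.3 0.045' && python3 steer.py '0 0 0.001 0 0.045;0 0 0.002 0 0.045;0 0 0.003 0 0.045;0 0 0.004 0 0.045;0 0 0.005 0 0.045;0 0 0.006 0 0.045;0 0 0.007 0 0.045;0 0 0.008 0 0.045' 8
```

```text
time_s: 21.1
tool_pos: [0.4342, -0.2225, 0.0676]
tool_rot: [-180.0, 0.0, 174.6]
force: [0.7, -0.4, -1.1]
grip_width: 0.0558
grasp_force: 20.0
time_s: 21.77
tool_pos: [0.4339, -0.2223, 0.0592]
tool_rot: [180.0, 0.0, 174.6]
force: [-1.0, -0.2, -2.1]
grip_width: 0.0558
grasp_force: 8.0
```

```bash
python3 steer.py '0.001 0.001 0 0 0.045;0.001 0.002 0.001 0 0.045;0.001 0.002 0.002 0 0.045;0.001 0.002 0.003 0 0.045;0.001 0.002 0.004 0 0.045;0.001 0.002 0.005 0 0.045;0.001 0.002 0.006 0 0.045' && python3 steer.py '0 0 0.001 0 0.045;0 0 0.002 0 0.045;0 0 0.003 0 0.045;0 0 0.004 0 0.045;0 0 0.004 0 0.045'
```

```text
time_s: 22.35
tool_pos: [0.4334, -0.2204, 0.0533]
tool_rot: [-180.0, 0.0, 174.6]
force: [1.0, 0.9, -0.3]
grip_width: 0.0557
grasp_force: 8.0
time_s: 22.77
tool_pos: [0.433, -0.2202, 0.0491]
tool_rot: [-180.0, -0.0, 174.6]
force: [0.5, 0.0, -0.9]
grip_width: 0.0557
grasp_force: 8.0
```

```bash
python3 steer.py '0 0 0.001 0 0.045;0 0 0.002 0 0.045;0 0 0.0025 0 0.045;0 0 0.0025 0 0.045' && python3 steer.py '0 0 0.0008 0 0.045;0 0 0.0015 0 0.045;0 0 0.0015 0 0.045' && python3 steer.py '0 0 0.0008 0 0.045;0 0 0.0012 0 0.045;0 0 0.0012 0 0.045'
```

```text
time_s: 23.1
tool_pos: [0.433, -0.2202, 0.0466]
tool_rot: [180.0, -0.0, 174.6]
force: [0.2, 0.9, -1.1]
grip_width: 0.0557
grasp_force: 8.0
time_s: 23.35
tool_pos: [0.4332, -0.2202, 0.0456]
tool_rot: [180.0, -0.0, 174.6]
force: [-1.2, 1.6, 4.2]
grip_width: 0.0558
grasp_force: 8.0
time_s: 23.6
tool_pos: [0.4335, -0.2202, 0.0448]
tool_rot: [180.0, 0.0, 174.6]
force: [-2.2, 1.6, 8.1]
grip_width: 0.0561
grasp_force: 8.0
```

```bash
python3 steer.py '0 0 -0.001 0 0.06;0 0 -0.001 0 0.075;0 0 -0.001 0 0.085;0 0 -0.001 0 0.085' && python3 steer.py '0 0 -0.02 0 0.085;0 0 -0.06 0 0.085;0 0 -0.1 0 0.085;0 0 -0.14 0 0.085;0 0 -0.18 0 0.085;-0.04 0 -0.21 0 0.085;-0.07 0 -0.21 0 0.085;-0.07 0 -0.21 0 0.085'
python3 - <<'E'
from h import *
c,q,w,r=look((.4235,-.22,.036),.036,t=14); cv2.imwrite('pics/fin.png',cv2.resize(c['color'][:270],(768,405)))
E
```

```text
time_s: 23.93
tool_pos: [0.4329, -0.2202, 0.0449]
tool_rot: [180.0, -0.0, 174.6]
force: [0.8, 0.1, -1.1]
grip_width: 0.0723
grasp_force: 0.0
time_s: 24.6
tool_pos: [0.5104, -0.2242, 0.2544]
tool_rot: [-179.6, 0.1, 175.0]
force: [-0.6, 3.8, -2.7]
grip_width: 0.0845
grasp_force: 0.0
wrist seed [251  83] [92 93 89] area 19082.0 c [ 0.4261 -0.2189] [165.4 121.4] yaw -5.0
```

View pics/fin.png

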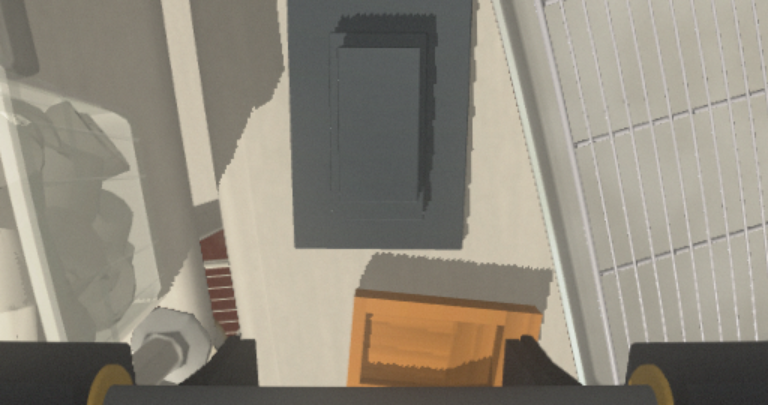

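The picture (1.5x) shows the stack flat. The small slate's corners are near (339,47), (421,47), (418,201) and (337,201), inside the medium's near (331,33), (331,219) and (423,219). I'll check the margins in metres.

Run:
```python
from h import *
c=env.read_camera('wrist')
s=plane(c,np.array([(339,47),(421,47),(418,201),(337,201)])/1.5,.036)[:,:2]; m=plane(c,np.array([(331,33),(331,219),(423,219)])/1.5,.024)[:,:2]
L=plane(c,np.array([(295,248),(463,248)])/1.5,.012)[:,:2]
print(s.round(4).tolist(),m.round(4).tolist())
mc=(m[0]+m[2])/2; e=(m[1]-m[0]); print('med len',np.linalg.norm(e),'wid',np.linalg.norm(m[2]-m[1]),'c',mc.round(4)); e/=np.linalg.norm(e); n=np.array([-e[1],e[0]])
for v in s: print(((v-mc)@e*1000).round(1),((v-mc)@n*1000).round(1))
print('sizes',np.linalg.norm(np.diff(s,axis=0),axis=1).round(4), 'large end', L.round(4).tolist())
# enhanced crop
g=cv2.createCLAHE(6,(8,8)).apply(cv2.cvtColor(c['color'],cv2.COLOR_BGR2GRAY))[0:170,180:330]; cv2.imwrite('pics/fin2.png',cv2.resize(g,(525,595),interpolation=cv2.INTER_CUBIC))
```

```text
[[0.3661, -0.2402], [0.3709, -0.186], [0.4725, -0.1955], [0.4675, -0.2523]] [[0.3542, -0.2455], [0.4812, -0.2593], [0.4872, -0.192]]
med len 0.12781327359139677 wid 0.06756042910885054 c [ 0.4207 -0.2187]
-52.0 -27.3
-53.0 27.1
49.0 28.8
50.2 -28.3
sizes [0.0544 0.102  0.0571] large end [[0.5025, -0.2909], [0.5138, -0.1621]]
```

View pics/fin2.png

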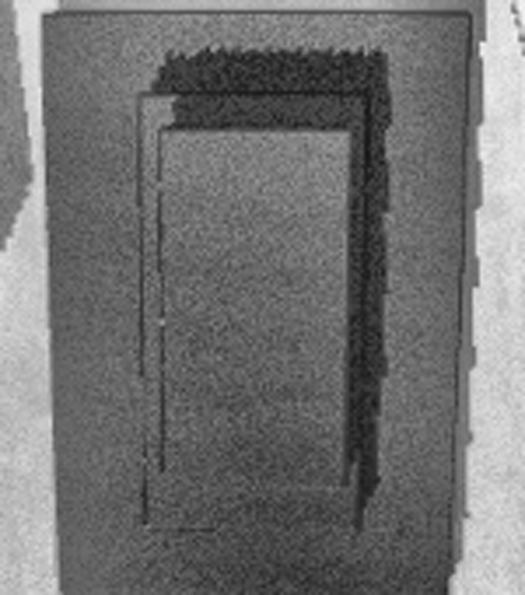

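The contrast crop shows the small slate (160–350, 128–487) lying wholly inside the medium (140–365, 93–528), square on the large one. I'll hand in.

```bash
python3 steer.py '0 0 0 0 0.085;0 0 0 0 0.085;0 0 0 0 0.085' && python3 -c "
from cell import env
print(env.sign_off())"
```

```text
time_s: 24.95
tool_pos: [0.5016, -0.2274, 0.2553]
tool_rot: [179.9, 0.1, 174.5]
force: [-0.3, 0.2, 0.4]
grip_width: 0.0849
grasp_force: 0.0
the job is handed in; nothing more can be done
None
```

I stacked the three slates (medium square on the large, small flat and about 5 mm or more inside the medium's edges by the last picture) and handed the job in at 25 s; sign-off gave no verdict.

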